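Unlatch the cake's door on the pastry display case

ROBOT

A 6-joint arm with a two-finger parallel gripper is mounted at the origin on the work surface. World frame = base frame: x ahead of the robot, y to its left, z up, the work surface at z = 0. Lengths are in mm, angles in rad, forces in N, time in s.
With the tool pointing down it reaches from about 425 to 1125 mm from the base axis. Payload 14.9 kg.
Tool frame: the origin (TCP) lies at the very end of the fingers, on their centre line; the grasp point (between the pads) lies 19 mm behind it; z points along the fingers, y is the line along which they close (so a half turn about z gives the same grasp; the last joint's range is limited). The gripper opens to 91 mm and grips with 3 to 60 N. Pads are 32 mm wide; open, the fingers measure 118 mm over their backs; the gripper's body (76 mm by 178 mm) begins 60 mm behind the grasp point.
Start: joints at [1.209, 0.379, 1.734, -0, 1.028, -0.033], TCP at [226.043, 662.512, 213.932] pointing down, gripper open.
Joint ranges: [-2.77, 2.77], [-0.74, 2.19], [0, 2.66], [-1.06, 4.2], [0.31, 2.87], [-3.08, 3.08]. Speed limits (rad/s): [1.89, 1.89, 2.39, 3.14, 3.14, 3.14].

INTERFACE

Orientations are given as a unit quaternion [x, y, z, w].
In Python, from bench import ctrl, eyes, close_job gives the robot as it stands.
- The arm moves only by the tool carry_out, never from a script. Its argument "steps" is a list of rows, each an object of numbers: "dx", "dy", "dz": the shift along the tool's x, y, z normalised to -1 to 1, where 1 is 0.1 m; "wx", "wy", "wz": the turn, a rotation vector about the tool's x, y, z normalised to -1 to 1, where 1 is pi rad; "claw": the closure, from 0 (fully open) to 1 (shut). In form: [{"dx": .., "dy": .., "dz": .., "wx": .., "wy": .., "wz": .., "claw": ..}, ...]. A call has exactly 10 rows; each row is the pose to reach, as a shift and turn from the pose commanded when the call began, along the tool's axes at that moment, turning the shorter way round; what a row does not reach only later rows make up. A row lasts 1/10 s, in which the tool goes at most 50 mm and 8.59 degrees, less where a joint would pass 70% of its speed; a pose out of reach is approached as far as the arm can. A call with a number of a shift or a turn outside -1 to 1 is refused whole. A call with a gripper value outside its range is refused whole. The fingers move at their own pace and stop on an object; "force" is the grip in N (left out, the last holds). Time passes only in rows, so rows that repeat a pose let the fingers close, or fill a call up. It gives the time, the measured TCP pose, the force, the opening and the grip force at its end, in the units of the state.
- ctrl.get_obs(): the state, without advancing time (a new reading comes with each control period).
- eyes.snapshot(name): name is "scene" or "top" or "wrist"; returns a dict with "pixels" (400x640x3 uint8, red, green, blue), "mtx" (3x3 intrinsics, pixels), "rvec" (rotation vector, rad) and "tvec" (3), from world to camera coordinates, as OpenCV has them; the wrist camera has in their place "T_tool_cam" (4x4, takes a point from camera to tool coordinates, whose origin is the TCP and whose axes are the flange's). Camera axes: x right, y down, z forward; pixel columns grow to the right and rows downward; lengths in mm; the calibration is good to about 2 mm. The wrist camera is an equidistant fisheye: a pixel r from the principal point sees the ray r / f radians off the axis. A picture is of the moment at which its call begins: read the wrist's pose just before it. There is no depth.
- close_job(): hands the job in; it is judged then, once.
The state is a dict: "time": time; "qpos": joint angles; "dq": joint speeds; "joint_torque": joint torques, N m; "tool_pos": TCP position; "ee_rot": TCP orientation; "contact_force": force on the tool from outside, world axes, zero at the start; "moment": the same for the moment, N m; "width": opening from 0.0 (shut) to 1.0 (fully open); "grip_force": force on a finger pad.
Only numpy, scipy, OpenCV 4.12 (cv2) and the standard library are available. Lean on these libraries where they do the work, as an engineer would, in place of code of your own. Each camera call takes 0.05 s, during which the arm holds its last target. There are 200 camera calls.

TASK

Two red doors on the seller's side of the pastry display case hang slightly open, each held by a sprung green safety catch behind its top edge. Reach down into the gap of the door in front of the small round golden cake, press its catch down and, while it is down, pull that door wide open, to 70 degrees or more, so that the cake can be taken out. Leave the other door on its catch, and let go.

Things in the scene. Friction and masses are not known exactly. Their poses are not given: they have to be found in the camera images.
- case: Fixed white pastry display case, 220 deep, 464 wide, 204 mm high; roof and customer side clear. Origin: centre of its underside, on the table; x from the door side to the customer side, y to the left seen from the doors. Upright door hinges at x -110, y +220 (left) and y -220 mm (right), in the plane of the doors' back faces. A rail, x -110 to -98, 188 to 200 mm high, runs along the top front.
- left_door (a joint): Angle of the left red door (hinge at +y), rad: 0 shut, grows as its free edge, at mid-case, swings out to the case's -x side; limit 1.75. 213 wide, 12 thick, top at 200 mm. Starts at 0.29 to 0.36 (gap 48 to 62 mm at the catch); the catch stops it at 0.37, its hook is clear of the rail past 0.6. Turns easily, stays where left; a finger behind it can draw it open.
- right_door (a joint): As left_door, mirrored (hinge at -y). Either door's catch: green tongue 44 mm wide, 96 long, square off the door's back, riding with it, centred 165 mm from the hinge, flat top at 184 mm. Press it in the gap between door and rail: it slides straight down on a spring, 2 N rising to 6.5 N at its 22 mm stop, and frees the door from 9 mm down (12 to 20 is safe); let go, it springs up.
- cake: Small round golden-brown cake on a gold board, 132 mm across, 36 mm high, on the case's floor in one of the two compartments, seen through the clear roof. In the other stands a square white tub with a yellow lid; bigger cakes lie on a tray outside. Origin: centre of its underside. On the +y side of the case's middle (case frame) it is behind the left door, else behind the right.

How it is judged (in metres and radians):
At the end, for the whole second after the job is handed in: The door of the compartment with the small cake stands still, open by more than 1.1 rad (63 degrees), and the other door is still held by its catch (less than 0.45 rad) (((y of cake in the frame of case above 0 m and value of joint left_door above 1.1 rad and velocity of joint left_door between -0.05 and 0.05 rad/s and value of joint right_door below 0.45 rad) or (y of cake in the frame of case below 0 m and value of joint right_door above 1.1 rad and velocity of joint right_door between -0.05 and 0.05 rad/s and value of joint left_door below 0.45 rad))); the robot touches nothing.
It fails at once if the door of the compartment without the cake is pulled off its catch (past 0.45 rad) ((y of cake in the frame of case above 0 m and value of joint right_door above 0.45 rad) or (y of cake in the frame of case below 0 m and value of joint left_door above 0.45 rad)).
It also fails if it takes over 32 s, if anything falls off the work surface, if the arm or the gripper's body presses on something with over 40 N, if the wrist force passes 120 N, or if a joint passes its speed limit or range.

## Working session

There is one attempt and no reset: what is moved stays moved. The work goes in short steps, Python scripts to look and compute and a tool call to move; the robot and the scene stay as the last step left them, time stands still between calls to the robot, and variables do not carry over. Pictures are saved under pics/ and viewed, at most 10 in all, crops included, and the job is handed in when it is done.

Besides the shell and the picture viewer there is one more tool, called after ">>>" as name(argument=value, ...) on one line, values as JSON. carry_out: Moves the arm, as the interface text tells. Scaled input: -1 to 1 covers 0.1 m each way for a shift and pi rad each way for a turn. Its arguments: {"type":"object","properties":{"steps":{"type":"array","items":{"type":"object","properties":{"dx":{"type":"number","minimum":-1,"maximum":1},"dy":{"type":"number","minimum":-1,"maximum":1},"dz":{"type":"number","minimum":-1,"maximum":1},"wx":{"type":"number","minimum":-1,"maximum":1},"wy":{"type":"number","minimum":-1,"maximum":1},"wz":{"type":"number","minimum":-1,"maximum":1},"claw":{"type":"number"}}}},"force":{"type":"number"}},"required":["steps"]}

```bash
mkdir -p pics; cat > h.py <<'E'
import numpy as np,cv2
from bench import ctrl,eyes,close_job
def snap(n,f):
    d=eyes.snapshot(n); cv2.imwrite('pics/'+f,cv2.cvtColor(d['pixels'],cv2.COLOR_RGB2BGR)); return d
def ray(d,uv,z):
    R=cv2.Rodrigues(np.array(d['rvec'],float))[0];t=np.array(d['tvec'],float).reshape(3)
    c=-R.T@t; r=R.T@np.linalg.inv(np.array(d['mtx']))@np.array([uv[0],uv[1],1.])
    return c+r*(z-c[2])/r[2]
E
python3 - <<'E'
from h import *
import pickle
o=ctrl.get_obs();print(o)
D={n:snap(n,n+'0.png') for n in('scene','top')}
pickle.dump(D,open('d0.pkl','wb'))
E
```

```text
{'time': 0.0, 'qpos': array([ 1.20873916e+00,  3.79417594e-01,  1.73477464e+00, -6.76280553e-06,
        1.02851690e+00, -3.33298421e-02]), 'dq': array([-0.00060459,  0.00117248, -0.000674  , -0.00248657, -0.00026082,
       -0.00181719]), 'joint_torque': array([ 1.62034543e-03, -7.63745356e+01, -4.34363794e+01,  6.50903326e-02,
        4.25168022e-02, -1.10467345e-04]), 'tool_pos': array([225.87209911, 662.13466163, 213.28498596]), 'ee_rot': array([ 1.63622853e-01,  9.86522808e-01, -5.47934630e-04, -1.06803892e-04]), 'contact_force': array([ 0.57951011, -0.50554783, -0.62000627]), 'moment': array([ 0.02318335, -0.0058593 ,  0.02258736]), 'grip_force': 0.0, 'width': 0.9990913053776802}
```

View pics/top0.png

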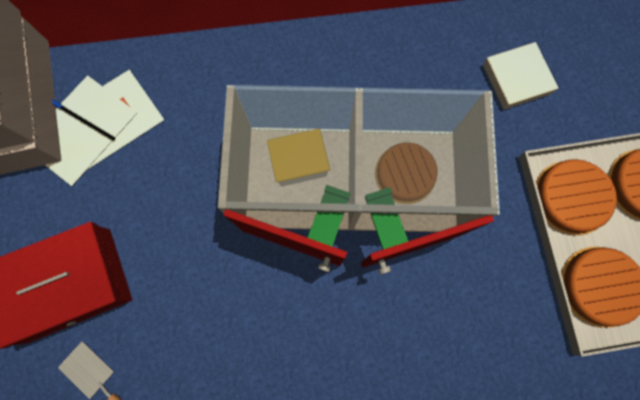

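View pics/scene0.png

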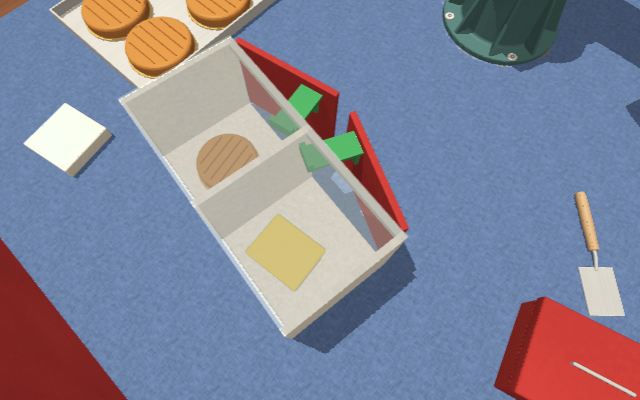

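The top view shows the round cake in the right compartment (about 407,171) and the tub on the left (298,155). The cake's door is therefore the right one: hinge near (493,218), free edge near (367,263), catch near (390,232).

```bash
python3 - <<'E'
from h import *
import pickle
D=pickle.load(open('d0.pkl','rb'))
d=D['top']
for n,uv in dict(bl=(228,86),br=(491,92),fr=(497,214),fl=(220,207)).items(): print(n,ray(d,uv,204).round(0))
im=d['pixels'];hsv=cv2.cvtColor(im,cv2.COLOR_RGB2HSV)
g=cv2.inRange(hsv,(50,150,80),(75,255,255))
n,_,st,c=cv2.connectedComponentsWithStats(g)
for i in range(1,n):
    if st[i,4]>50:
        print(st[i],c[i],ray(d,c[i],184).round(0)); 
        cs=cv2.boxPoints(cv2.minAreaRect(np.argwhere(_==i)[:,::-1].astype(np.float32))); print([ray(d,q,184)[:2].round(0) for q in cs])
for uv in [(493,217),(364,261),(345,255),(224,210)]: print(ray(d,uv,200).round(0))
crop=im[180:280,200:520]; cv2.imwrite('pics/crop.png',cv2.cvtColor(cv2.resize(crop,None,fx=2.5,fy=2.5,interpolation=cv2.INTER_CUBIC),cv2.COLOR_RGB2BGR))
s=D['scene']
for uv in [(120,99),(233,39),(406,237),(288,335)]: print('s',ray(s,uv,204).round(0))
for uv in [(238,40),(338,94),(352,113),(406,229)]: print('s door',ray(s,uv,200).round(0))
E
```

```text
bl [884. 149. 204.]
br [ 813. -306.  204.]
fr [ 599. -269.  204.]
fl [670. 180. 204.]
[308 213  34  32 696] [325.35057471 227.25287356] [617.  12. 184.]
[array([607.,  43.]), array([655.,  19.]), array([634., -20.]), array([587.,   5.])]
[373 214  34  34 751] [388.83888149 229.43275632] [600. -93. 184.]
[array([628., -67.]), array([ 637., -111.]), array([ 579., -120.]), array([571., -77.])]
[ 595. -263.  200.]
[552. -42. 200.]
[565. -13. 200.]
[665. 175. 200.]
s [ 814. -302.  204.]
s [ 602. -262.  204.]
s [673. 183. 204.]
s [883. 154. 204.]
s door [ 595. -257.  200.]
s door [557. -52. 200.]
s door [569. -11. 200.]
s door [662. 176. 200.]
```

View pics/crop.png

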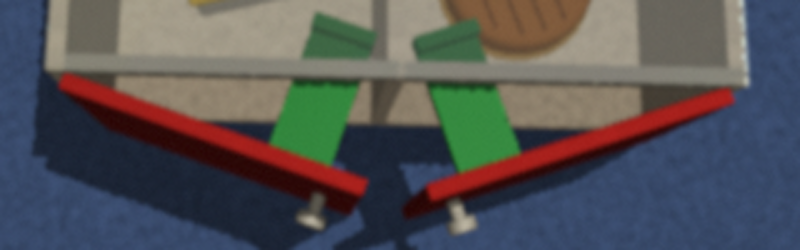

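>>> carry_out(steps=[{"dx": -0.1,"dy": -0.1,"dz": -0.1,"claw": 1},{"dx": -0.2,"dy": -0.2,"dz": -0.2,"claw": 1},{"dx": -0.3,"dy": -0.3,"dz": -0.3,"claw": 1},{"dx": -0.4,"dy": -0.4,"dz": -0.4,"claw": 1},{"dx": -0.5,"dy": -0.5,"dz": -0.5,"claw": 1},{"dx": -0.6,"dy": -0.6,"dz": -0.6,"claw": 1},{"dx": -0.7,"dy": -0.7,"dz": -0.7,"claw": 1},{"dx": -0.8,"dy": -0.8,"dz": -0.8,"claw": 1},{"dx": -0.9,"dy": -0.9,"dz": -0.9,"claw": 1},{"dx": -1,"dy": -1,"dz": -1,"claw": 1}], force=20)

```text
invalid input
```

>>> carry_out(steps=[{"dx": -0.1,"dy": -0.1,"dz": -0.1,"wx": 0,"wy": 0,"wz": 0,"claw": 1},{"dx": -0.2,"dy": -0.2,"dz": -0.2,"wx": 0,"wy": 0,"wz": 0,"claw": 1},{"dx": -0.3,"dy": -0.3,"dz": -0.3,"wx": 0,"wy": 0,"wz": 0,"claw": 1},{"dx": -0.4,"dy": -0.4,"dz": -0.4,"wx": 0,"wy": 0,"wz": 0,"claw": 1},{"dx": -0.5,"dy": -0.5,"dz": -0.5,"wx": 0,"wy": 0,"wz": 0,"claw": 1},{"dx": -0.6,"dy": -0.6,"dz": -0.6,"wx": 0,"wy": 0,"wz": 0,"claw": 1},{"dx": -0.7,"dy": -0.7,"dz": -0.7,"wx": 0,"wy": 0,"wz": 0,"claw": 1},{"dx": -0.8,"dy": -0.8,"dz": -0.8,"wx": 0,"wy": 0,"wz": 0,"claw": 1},{"dx": -0.9,"dy": -0.9,"dz": -0.9,"wx": 0,"wy": 0,"wz": 0,"claw": 1},{"dx": -1,"dy": -1,"dz": -1,"wx": 0,"wy": 0,"wz": 0,"claw": 1}], force=20)

```text
time: 1.1
tool_pos: [288.9, 534.5, 314.8]
ee_rot: [0.164, 0.987, -0.0, 0.0]
contact_force: [0.1, 0.3, 0.1]
width: 0.155
grip_force: 0.0
```

>>> carry_out(steps=[{"dx": -0.1,"dy": -0.1,"dz": 0,"wx": 0,"wy": 0,"wz": 0,"claw": 1},{"dx": -0.2,"dy": -0.2,"dz": 0,"wx": 0,"wy": 0,"wz": 0,"claw": 1},{"dx": -0.3,"dy": -0.3,"dz": 0,"wx": 0,"wy": 0,"wz": 0,"claw": 1},{"dx": -0.4,"dy": -0.4,"dz": 0,"wx": 0,"wy": 0,"wz": 0,"claw": 1},{"dx": -0.5,"dy": -0.5,"dz": 0,"wx": 0,"wy": 0,"wz": 0,"claw": 1},{"dx": -0.6,"dy": -0.6,"dz": 0,"wx": 0,"wy": 0,"wz": 0,"claw": 1},{"dx": -0.7,"dy": -0.7,"dz": 0,"wx": 0,"wy": 0,"wz": 0,"claw": 1},{"dx": -0.8,"dy": -0.8,"dz": 0,"wx": 0,"wy": 0,"wz": 0,"claw": 1},{"dx": -0.9,"dy": -0.9,"dz": 0,"wx": 0,"wy": 0,"wz": 0,"claw": 1},{"dx": -1,"dy": -1,"dz": 0,"wx": 0,"wy": 0,"wz": 0,"claw": 1}])

```text
time: 2.1
tool_pos: [351.2, 407.6, 314.0]
ee_rot: [0.164, 0.987, 0.0, 0.0]
contact_force: [0.3, -0.5, 0.1]
width: 0.004
grip_force: 0.0
```

>>> carry_out(steps=[{"dx": -0.1,"dy": -0.1,"dz": 0,"wx": 0,"wy": 0,"wz": 0,"claw": 1},{"dx": -0.2,"dy": -0.2,"dz": 0,"wx": 0,"wy": 0,"wz": 0,"claw": 1},{"dx": -0.3,"dy": -0.3,"dz": 0,"wx": 0,"wy": 0,"wz": 0,"claw": 1},{"dx": -0.4,"dy": -0.4,"dz": 0,"wx": 0,"wy": 0,"wz": 0,"claw": 1},{"dx": -0.5,"dy": -0.5,"dz": 0,"wx": 0,"wy": 0,"wz": 0,"claw": 1},{"dx": -0.6,"dy": -0.6,"dz": 0,"wx": 0,"wy": 0,"wz": 0,"claw": 1},{"dx": -0.7,"dy": -0.7,"dz": 0,"wx": 0,"wy": 0,"wz": 0,"claw": 1},{"dx": -0.8,"dy": -0.8,"dz": 0,"wx": 0,"wy": 0,"wz": 0,"claw": 1},{"dx": -0.9,"dy": -0.9,"dz": 0,"wx": 0,"wy": 0,"wz": 0,"claw": 1},{"dx": -1,"dy": -1,"dz": 0,"wx": 0,"wy": 0,"wz": 0,"claw": 1}])

```text
time: 3.1
tool_pos: [413.6, 280.7, 313.9]
ee_rot: [0.164, 0.987, 0.0, 0.0]
contact_force: [0.7, 0.0, 0.1]
width: 0.007
grip_force: 0.0
```

>>> carry_out(steps=[{"dx": -0.1,"dy": -0.1,"dz": 0,"wx": 0,"wy": 0,"wz": 0,"claw": 1},{"dx": -0.2,"dy": -0.2,"dz": 0,"wx": 0,"wy": 0,"wz": 0,"claw": 1},{"dx": -0.3,"dy": -0.3,"dz": 0,"wx": 0,"wy": 0,"wz": 0,"claw": 1},{"dx": -0.4,"dy": -0.4,"dz": 0,"wx": 0,"wy": 0,"wz": 0,"claw": 1},{"dx": -0.5,"dy": -0.5,"dz": 0,"wx": 0,"wy": 0,"wz": 0,"claw": 1},{"dx": -0.6,"dy": -0.6,"dz": 0,"wx": 0,"wy": 0,"wz": 0,"claw": 1},{"dx": -0.7,"dy": -0.7,"dz": 0,"wx": 0,"wy": 0,"wz": 0,"claw": 1},{"dx": -0.8,"dy": -0.8,"dz": 0,"wx": 0,"wy": 0,"wz": 0,"claw": 1},{"dx": -0.9,"dy": -0.9,"dz": 0,"wx": 0,"wy": 0,"wz": 0,"claw": 1},{"dx": -1,"dy": -1,"dz": 0,"wx": 0,"wy": 0,"wz": 0,"claw": 1}])

```text
time: 4.1
tool_pos: [476.0, 153.7, 313.9]
ee_rot: [0.164, 0.987, 0.0, 0.0]
contact_force: [-0.3, -0.3, -0.3]
width: 0.009
grip_force: 0.0
```

>>> carry_out(steps=[{"dx": -0.1,"dy": -0.1,"dz": 0,"wx": 0,"wy": 0,"wz": 0.034,"claw": 1},{"dx": -0.2,"dy": -0.2,"dz": 0,"wx": 0,"wy": 0,"wz": 0.068,"claw": 1},{"dx": -0.3,"dy": -0.3,"dz": 0,"wx": 0,"wy": 0,"wz": 0.102,"claw": 1},{"dx": -0.4,"dy": -0.4,"dz": 0,"wx": 0,"wy": 0,"wz": 0.136,"claw": 1},{"dx": -0.5,"dy": -0.5,"dz": 0,"wx": 0,"wy": 0,"wz": 0.17,"claw": 1},{"dx": -0.6,"dy": -0.6,"dz": 0,"wx": 0,"wy": 0,"wz": 0.204,"claw": 1},{"dx": -0.7,"dy": -0.7,"dz": 0,"wx": 0,"wy": 0,"wz": 0.238,"claw": 1},{"dx": -0.8,"dy": -0.8,"dz": 0,"wx": 0,"wy": 0,"wz": 0.272,"claw": 1},{"dx": -0.9,"dy": -0.9,"dz": 0,"wx": 0,"wy": 0,"wz": 0.306,"claw": 1},{"dx": -1,"dy": -1,"dz": 0,"wx": 0,"wy": 0,"wz": 0.34,"claw": 1}])

```text
time: 5.1
tool_pos: [538.2, 26.7, 313.9]
ee_rot: [0.645, 0.764, -0.0, -0.0]
contact_force: [0.7, 0.0, -0.3]
width: 0.003
grip_force: 0.0
```

>>> carry_out(steps=[{"dx": -0.1,"dy": 0.03,"dz": 0.05,"wx": 0,"wy": 0,"wz": 0,"claw": 1},{"dx": -0.2,"dy": 0.06,"dz": 0.1,"wx": 0,"wy": 0,"wz": 0,"claw": 1},{"dx": -0.3,"dy": 0.09,"dz": 0.15,"wx": 0,"wy": 0,"wz": 0,"claw": 1},{"dx": -0.4,"dy": 0.12,"dz": 0.2,"wx": 0,"wy": 0,"wz": 0,"claw": 1},{"dx": -0.5,"dy": 0.15,"dz": 0.25,"wx": 0,"wy": 0,"wz": 0,"claw": 1},{"dx": -0.6,"dy": 0.18,"dz": 0.3,"wx": 0,"wy": 0,"wz": 0,"claw": 1},{"dx": -0.7,"dy": 0.21,"dz": 0.35,"wx": 0,"wy": 0,"wz": 0,"claw": 1},{"dx": -0.8,"dy": 0.24,"dz": 0.4,"wx": 0,"wy": 0,"wz": 0,"claw": 1},{"dx": -0.9,"dy": 0.27,"dz": 0.45,"wx": 0,"wy": 0,"wz": 0,"claw": 1},{"dx": -1,"dy": 0.3,"dz": 0.5,"wx": 0,"wy": 0,"wz": 0,"claw": 1}])

```text
time: 6.1
tool_pos: [585.0, -66.2, 263.5]
ee_rot: [0.643, 0.766, 0.0, 0.0]
contact_force: [0.6, -0.1, -0.5]
width: 0.005
grip_force: 0.0
```

```bash
cat >> h.py <<'E'
from scipy.spatial.transform import Rotation as Ro
def wray(d,o,uv,z):
    K=np.array(d['mtx']);T=np.array(d['T_tool_cam'])
    a=np.array([(uv[0]-K[0,2])/K[0,0],(uv[1]-K[1,2])/K[1,1]]);th=np.hypot(*a)
    v=np.r_[np.sin(th)*a/max(th,1e-9),np.cos(th)]
    R=Ro.from_quat(o['ee_rot']).as_matrix();p=np.array(o['tool_pos'])
    c=R@T[:3,3]+p;r=R@T[:3,:3]@v
    return c+r*(z-c[2])/r[2]
E
python3 - <<'E'
from h import *
import pickle
o=ctrl.get_obs();d=snap('wrist','w1.png');pickle.dump((o,d),open('w1.pkl','wb'))
print(o['tool_pos'],o['ee_rot'],d['mtx'],d['T_tool_cam'])
g=cv2.inRange(cv2.cvtColor(d['pixels'],cv2.COLOR_RGB2HSV),(50,130,60),(75,255,255))
n,l,st,c=cv2.connectedComponentsWithStats(g)
for i in range(1,n):
    if st[i,4]>100:
        print(st[i]);cs=cv2.boxPoints(cv2.minAreaRect(np.argwhere(l==i)[:,::-1].astype(np.float32)));print(cs.tolist(),[wray(d,o,q,184)[:2].round(0) for q in cs])
E
```

```text
[585.04701763 -66.24219211 263.5220151 ] [6.43025710e-01 7.65844590e-01 7.98801083e-06 7.04957017e-06] [[309.70691629   0.         328.04835066]
 [  0.         309.70691629 201.6197633 ]
 [  0.           0.           1.        ]] [[ 5.53007015e-04 -9.72012790e-01 -2.34927287e-01  6.52364773e+01]
 [ 9.99999815e-01  5.96836765e-04 -1.15465757e-04 -3.28204964e-01]
 [ 2.52447434e-04 -2.34927180e-01  9.72012940e-01 -1.70257522e+02]
 [ 0.00000000e+00  0.00000000e+00  0.00000000e+00  1.00000000e+00]]
[ 344   81   76   87 3440]
[[342.5615539550781, 121.99227905273438], [375.3538513183594, 79.83075714111328], [434.1999816894531, 125.59999084472656], [401.4076843261719, 167.76150512695312]] [array([584.,   5.]), array([604.,  44.]), array([659.,  18.]), array([639., -23.])]
[345 217  39   7 245]
[[345.0, 217.0], [383.0, 217.0], [383.0, 223.0], [345.0, 223.0]] [array([600., -72.]), array([632., -67.]), array([633., -72.]), array([601., -77.])]
```

View pics/w1.png

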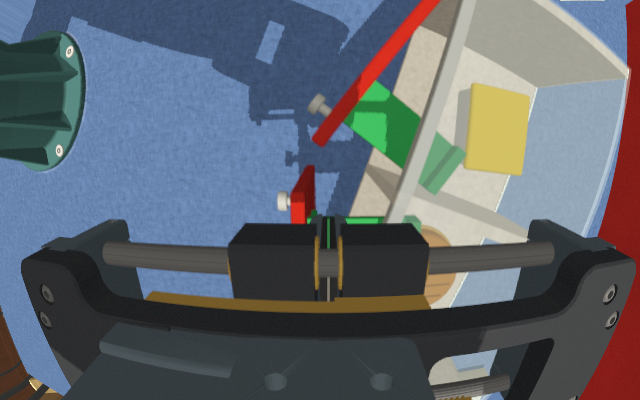

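The wrist view confirms it. The right catch is just ahead of the fingers (345–383, 220), the left catch is at (390,125) and the rail runs along (430,100). Its edges match the top-view estimate.

>>> carry_out(steps=[{"dx": -0.1,"dy": 0.01,"dz": 0,"wx": 0,"wy": 0,"wz": 0,"claw": 1},{"dx": -0.2,"dy": 0.03,"dz": 0.08,"wx": 0,"wy": 0,"wz": 0,"claw": 1},{"dx": -0.3,"dy": 0.04,"dz": 0.2,"wx": 0,"wy": 0,"wz": 0,"claw": 1},{"dx": -0.3,"dy": 0.04,"dz": 0.35,"wx": 0,"wy": 0,"wz": 0,"claw": 1},{"dx": -0.3,"dy": 0.04,"dz": 0.5,"wx": 0,"wy": 0,"wz": 0,"claw": 1},{"dx": -0.3,"dy": 0.04,"dz": 0.65,"wx": 0,"wy": 0,"wz": 0,"claw": 1},{"dx": -0.3,"dy": 0.04,"dz": 0.73,"wx": 0,"wy": 0,"wz": 0,"claw": 1},{"dx": -0.3,"dy": 0.04,"dz": 0.8,"wx": 0,"wy": 0,"wz": 0,"claw": 1},{"dx": -0.3,"dy": 0.04,"dz": 0.88,"wx": 0,"wy": 0,"wz": 0,"claw": 1},{"dx": -0.3,"dy": 0.04,"dz": 0.95,"wx": 0,"wy": 0,"wz": 0,"claw": 1}])

```text
time: 7.15
tool_pos: [594.2, -94.1, 168.9]
ee_rot: [0.643, 0.766, 0.0, 0.0]
contact_force: [0.3, 1.6, 5.0]
width: 0.006
grip_force: 2.6
```

```bash
python3 - <<'E'
from h import *
o=ctrl.get_obs();print(o['tool_pos'],o['contact_force'],o['ee_rot'])
d=eyes.snapshot('scene')['pixels'][20:270,180:440]
cv2.imwrite('pics/s1.png',cv2.cvtColor(cv2.resize(d,None,fx=2.3,fy=2.3),cv2.COLOR_RGB2BGR))
E
```

```text
[594.18802813 -94.11987368 168.90381512] [0.25513545 1.61786742 5.04315861] [6.43015665e-01 7.65852887e-01 3.30870929e-04 3.16505492e-04]
```

View pics/s1.png

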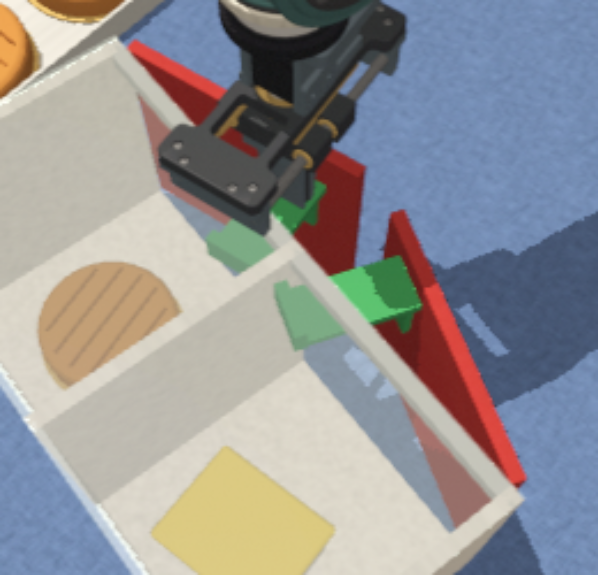

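The gripper is on the right catch. The 5 N upward force means it is about 15 mm down. Next I work out the arc.

```bash
python3 - <<'E'
import numpy as np
H=np.array([599,-261.]);x=np.array([.9875,-.1575]);y=np.array([.1575,.9875])
def P(f,d):return H+165*(y*np.cos(f)-x*np.sin(f))+d*(x*np.cos(f)+y*np.sin(f))
def call(p0,a0,fs,ds):
    X=np.array([np.cos(a0),np.sin(a0)]);Y=np.array([np.sin(a0),-np.cos(a0)])
    for f,d in zip(fs,ds):
        v=P(f,d)-p0;print((v@X/100).round(2),(v@Y/100).round(2),'wz',(-(f-fs0)/np.pi).round(3))
a=1.7448;fs0=.34
call(np.array([594.2,-94.1]),a,np.r_[.34,.36,np.linspace(.4,.85,8)],np.r_[20,14,[14]*8]);print()
fs0=.85
call(P(.85,14),a+.51,np.r_[np.linspace(.9,1.3,8),1.33,1.34],[14]*10)
E
```

```text
-0.0 -0.05 wz -0.0
0.0 -0.15 wz -0.006
0.0 -0.21 wz -0.019
0.0 -0.32 wz -0.04
-0.01 -0.43 wz -0.06
-0.02 -0.53 wz -0.08
-0.04 -0.64 wz -0.101
-0.07 -0.74 wz -0.121
-0.11 -0.84 wz -0.142
-0.15 -0.94 wz -0.162

0.0 -0.08 wz -0.016
0.0 -0.18 wz -0.034
-0.0 -0.27 wz -0.052
-0.01 -0.37 wz -0.07
-0.03 -0.46 wz -0.089
-0.05 -0.55 wz -0.107
-0.08 -0.64 wz -0.125
-0.11 -0.73 wz -0.143
-0.13 -0.78 wz -0.153
-0.13 -0.79 wz -0.156
```

>>> carry_out(steps=[{"dx": 0,"dy": -0.05,"dz": 0,"wx": 0,"wy": 0,"wz": 0,"claw": 1},{"dx": 0,"dy": -0.13,"dz": 0,"wx": 0,"wy": 0,"wz": -0.006,"claw": 1},{"dx": 0,"dy": -0.21,"dz": 0,"wx": 0,"wy": 0,"wz": -0.019,"claw": 1},{"dx": 0,"dy": -0.32,"dz": 0,"wx": 0,"wy": 0,"wz": -0.04,"claw": 1},{"dx": -0.01,"dy": -0.43,"dz": 0,"wx": 0,"wy": 0,"wz": -0.06,"claw": 1},{"dx": -0.02,"dy": -0.53,"dz": 0,"wx": 0,"wy": 0,"wz": -0.08,"claw": 1},{"dx": -0.04,"dy": -0.64,"dz": 0,"wx": 0,"wy": 0,"wz": -0.1,"claw": 1},{"dx": -0.07,"dy": -0.74,"dz": 0,"wx": 0,"wy": 0,"wz": -0.12,"claw": 1},{"dx": -0.11,"dy": -0.84,"dz": 0,"wx": 0,"wy": 0,"wz": -0.142,"claw": 1},{"dx": -0.15,"dy": -0.94,"dz": 0,"wx": 0,"wy": 0,"wz": -0.162,"claw": 1}])

```text
time: 8.2
tool_pos: [504.0, -126.0, 169.8]
ee_rot: [0.428, 0.904, -0.0, 0.001]
contact_force: [3.0, -2.1, 4.2]
width: 0.004
grip_force: 2.4
```

>>> carry_out(steps=[{"dx": 0,"dy": -0.09,"dz": 0,"wx": 0,"wy": 0,"wz": -0.017,"claw": 1},{"dx": 0,"dy": -0.18,"dz": 0,"wx": 0,"wy": 0,"wz": -0.034,"claw": 1},{"dx": 0,"dy": -0.27,"dz": 0,"wx": 0,"wy": 0,"wz": -0.052,"claw": 1},{"dx": -0.01,"dy": -0.37,"dz": 0,"wx": 0,"wy": 0,"wz": -0.07,"claw": 1},{"dx": -0.03,"dy": -0.46,"dz": 0,"wx": 0,"wy": 0,"wz": -0.089,"claw": 1},{"dx": -0.05,"dy": -0.55,"dz": 0,"wx": 0,"wy": 0,"wz": -0.107,"claw": 1},{"dx": -0.08,"dy": -0.64,"dz": 0,"wx": 0,"wy": 0,"wz": -0.125,"claw": 1},{"dx": -0.11,"dy": -0.73,"dz": 0,"wx": 0,"wy": 0,"wz": -0.143,"claw": 1},{"dx": -0.13,"dy": -0.78,"dz": 0,"wx": 0,"wy": 0,"wz": -0.153,"claw": 1},{"dx": -0.13,"dy": -0.79,"dz": 0,"wx": 0,"wy": 0,"wz": -0.156,"claw": 1}])

```text
time: 9.2
tool_pos: [451.3, -186.2, 169.9]
ee_rot: [0.198, 0.98, -0.0, 0.001]
contact_force: [3.9, -0.9, 4.7]
width: 0.007
grip_force: 2.4
```

>>> carry_out(steps=[{"dx": 0,"dy": 0.02,"dz": 0,"wx": 0,"wy": 0,"wz": 0,"claw": 1},{"dx": 0,"dy": 0.03,"dz": 0,"wx": 0,"wy": 0,"wz": 0,"claw": 1},{"dx": 0,"dy": 0.03,"dz": -0.05,"wx": 0,"wy": 0,"wz": 0,"claw": 1},{"dx": 0,"dy": 0.03,"dz": -0.12,"wx": 0,"wy": 0,"wz": 0,"claw": 1},{"dx": 0,"dy": 0.03,"dz": -0.2,"wx": 0,"wy": 0,"wz": 0,"claw": 1},{"dx": 0,"dy": 0.03,"dz": -0.35,"wx": 0,"wy": 0,"wz": 0,"claw": 1},{"dx": 0,"dy": 0.03,"dz": -0.5,"wx": 0,"wy": 0,"wz": 0,"claw": 1},{"dx": 0,"dy": 0.03,"dz": -0.7,"wx": 0,"wy": 0,"wz": 0,"claw": 1},{"dx": 0,"dy": 0.03,"dz": -0.9,"wx": 0,"wy": 0,"wz": 0,"claw": 1},{"dx": 0,"dy": 0.03,"dz": -1,"wx": 0,"wy": 0,"wz": 0,"claw": 1}])

```text
time: 10.2
tool_pos: [451.9, -182.5, 270.6]
ee_rot: [0.198, 0.98, -0.0, 0.0]
contact_force: [-0.2, -0.3, -0.8]
width: 0.007
grip_force: 0.0
```

```bash
python3 - <<'E'
from h import *
o=ctrl.get_obs();print(o['tool_pos'],o['contact_force'],o['time'])
snap('scene','s2.png')
E
```

```text
[ 451.85778988 -182.45695935  270.56309996] [-0.15871309 -0.32108039 -0.79756272] 10.2
```

View pics/s2.png

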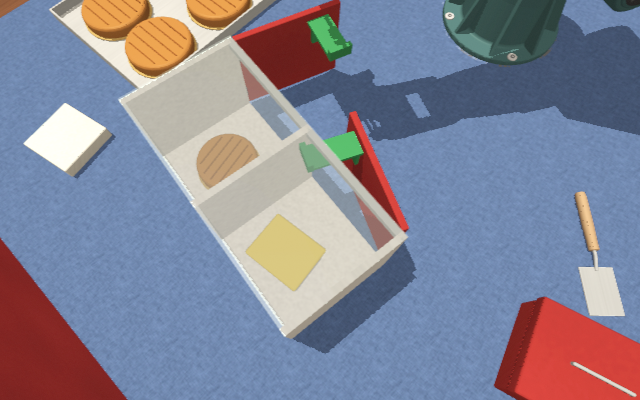

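The right door now stands wide open, with its free end at about (339,2). The left door is unmoved on its catch (352,113). The gripper is clear, and I check the angle before handing in.

```bash
python3 - <<'E'
from h import *
import pickle
d=pickle.load(open('d0.pkl','rb'))['scene']
p=ray(d,(339,2),200)[:2];v=p-np.array([599,-261.]);x=np.array([.9875,-.1575]);y=np.array([.1575,.9875])
a=np.arctan2(-v@x,v@y);print(p,np.linalg.norm(v),a)
if a>1.18: print(close_job())
E
```

```text
[ 404.71291347 -188.28207698] 207.4496765996155 1.3708178839345027
the job is handed in; nothing more can be done
None
```

The right door, in front of the small round cake, is open to about 1.37 rad (79°). The left door is still on its catch, the gripper is clear, and the job was handed in after about 10 s of arm time.

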